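Sort trestle beams into trays by length

TASK

Sort the loose wooden beams for the model trestle bridge by length: two of them are as long as the sample beams glued into the two shallow dark wooden trays. Lay each of these two in the tray whose sample has its own length, beside the sample and parallel to it, flat on the tray's floor. The longest loose beam matches neither sample and has no tray.

Things in the scene. Friction and masses are not known exactly. Their poses are not given: they have to be found in the camera images.
- beam_100: loose squared beam of plain pale wood on a grey board whose top is 18 mm above the table, 100 x 18 x 18 mm, the middle one of three loose look-alikes (the others are 55 and 145 mm long); the origin is the centre of the beam (9 mm above what it lies on), x along its length, z up at the start; weighs 40 g, give or take a third
- beam_55: loose squared beam of plain pale wood on a grey board whose top is 18 mm above the table, 55 x 18 x 18 mm, the shortest of three loose look-alikes; the origin is the centre of the beam (9 mm above what it lies on), x along its length, z up at the start; weighs 22 g, give or take a third
- tray_100: fixed dark wooden tray, 142 (x) x 112 (y) mm outside, 130 x 100 inside, floor 4 and rim 8 mm above the board. A sample beam 100 x 18 x 18 mm (the longer sample) is glued along x at y = +38 mm, its top 22 mm above the board; the middle of the empty rest is at y = -12 mm. Origin: tray centre at board height, x along the sample, z up. The trays differ only in the sample and may swap places
- tray_55: fixed dark wooden tray, 142 (x) x 112 (y) mm outside, 130 x 100 inside, floor 4 and rim 8 mm above the board. A sample beam 55 x 18 x 18 mm (the shorter sample) is glued along x at y = +38 mm, its top 22 mm above the board; the middle of the empty rest is at y = -12 mm. Origin: tray centre at board height, x along the sample, z up. The trays differ only in the sample and may swap places

How it is judged:
By the outcome, as a careful person would: the job done as asked, in the order asked, and still so for the second after the job is handed in, with the robot touching nothing.
It also fails if it takes over 51 s, if anything falls off the work surface, if the arm or the gripper's body presses on something with over 40 N, if the wrist force passes 120 N, or if a joint passes its speed limit or range.

ROBOT

A 6-joint arm with a two-finger parallel gripper is mounted at the origin on the work surface; the furniture and walls round the work are solid. World frame = base frame: x ahead of the robot, y to its left, z up, the work surface at z = 0. Lengths are in m, angles in rad, forces in N, time in s.
With the tool pointing down it reaches from about 0.275 to 0.725 m from the base axis. Payload 5.6 kg.
Tool frame: the origin (TCP) lies midway between the tips of the shut fingers; the grasp point (between the pads) lies 19 mm behind it (arm.grasp_offset is the distance from the TCP to the grasp point, in m); z points along the fingers, y is the line along which they close (so a half turn about z gives the same grasp; the last joint's range is limited). The gripper opens to 85 mm and grips with 20 to 120 N. Pads are 22 mm wide; open, the fingers measure 114 mm over their backs; the gripper's body (76 mm by 85 mm) begins 54 mm behind the grasp point. The pads swing forward as they close: fully open they stand 13 mm farther back than shut.
Start: joints at [1.549, 0.255, 0.108, 0, -1.424, -0.285], TCP at [0.166, 0.524, 0.192] pointing down, gripper open.
Joint ranges: [-2.95, 2.95], [-1.21, 1.97], [-1.09, 1.5], [-2.87, 1.71], [-2.94, -0.07], [-3.05, 3.05]. Speed limits (rad/s): [2.57, 2.57, 3.14, 3.14, 3.14, 3.14].

INTERFACE

Orientations are given as a unit quaternion [x, y, z, w].
In Python, from station import arm gives the robot as it stands.
- The arm moves only by the shell command python3 -m crank 'ROWS' [OPENING] [FORCE]. ROWS is JSON, a list of rows, each an object with "slide": the shift along the tool's x, y, z in cm, a list of three; "twist": the turn, a rotation vector about the tool's x, y, z in rad, a list of three. A call has 1 to 12 rows; each row shifts and turns the commanded pose from where the row before left it, along the tool's axes as they then stand; what a row does not reach is not made up. A row lasts 1/12 s, in which the tool goes at most 41.7 mm and 7.16 degrees, less where a joint would pass 70% of its speed; a pose out of reach is approached as far as the arm can. A call is refused whole if a number of a shift passes 4.17 or a number of a turn 0.125, either way. A call with a gripper value outside its range is refused whole. OPENING is the opening, from 0 (shut) to 1 (fully open), set as the call begins (- or left out, the last holds). The fingers move at their own pace and stop on an object; FORCE is the grip in N (left out, the last holds). Time passes only in rows, so rows that do not move let the fingers close. It gives the time, the measured TCP pose, the force, the opening and the grip force at its end, in the units of the state.
- arm.sense(): the state, without advancing time (a new reading comes with each control period).
- arm.grab_frame(name): name is "side" or "top"; returns a dict with "img" (420x560x3 uint8, red, green, blue), "camera_matrix" (3x3 intrinsics, pixels), "rvec" (rotation vector, rad) and "tvec" (3), from world to camera coordinates, as OpenCV has them. Camera axes: x right, y down, z forward; pixel columns grow to the right and rows downward; lengths in m; the calibration is good to about 2 mm. A picture is of the moment at which its call begins. There is no depth.
- arm.job_done(): hands the job in; it is judged then, once.
The state is a dict: "t": time; "q": joint angles; "qd": joint speeds; "joint_efforts": joint torques, N m; "eef_pos": TCP position; "ee_rot": TCP orientation; "wrist_force": force on the tool from outside, world axes, zero at the start; "moment": the same for the moment, N m; "gripper_width": finger opening in m; "grasp_force": force on a finger pad.
Only numpy, scipy, OpenCV 4.12 (cv2) and the standard library are available. Lean on these libraries where they do the work, as an engineer would, in place of code of your own. Each camera call takes 0.05 s, during which the arm holds its last target. There are 200 camera calls.

## Working session

There is one attempt and no reset: what is moved stays moved. The work goes in short steps, Python scripts to look and compute and a shell command to move; the robot and the scene stay as the last step left them, time stands still between calls to the robot, and variables do not carry over. Pictures are saved under pics/ and viewed, at most 10 in all, crops included, and the job is handed in when it is done.

```bash
ls; mkdir -p pics; python3 - <<'E'
from station import arm
import cv2,numpy as np
for n in("top","side"):
    f=arm.grab_frame(n); cv2.imwrite(f"pics/{n}0.png",f["img"][:,:,::-1])
    np.savez(f"pics/{n}0.npz",**f); R=cv2.Rodrigues(np.array(f["rvec"],float))[0]; print(n,-R.T@np.ravel(f["tvec"]),R[2])
s=arm.sense();print(s["t"],s["eef_pos"],s["ee_rot"],s["gripper_width"])
E
```

```text
pics
top [0.37861715 0.00142902 1.1510313 ] [ 0.13762133  0.00305506 -0.9904802 ]
side [0.57186561 0.84230557 0.72177382] [-0.04620458 -0.78224714 -0.6212524 ]
0.1 [0.16591899 0.52384642 0.19126975] [ 9.88250823e-01 -1.52838339e-01 -7.71548791e-05  8.64753610e-04] 0.08527437760827268
```

View pics/top0.png

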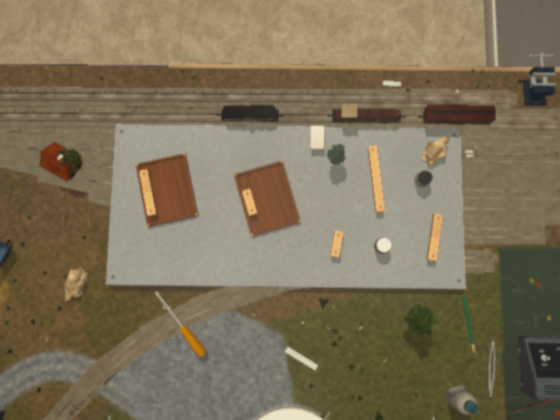

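View pics/side0.png

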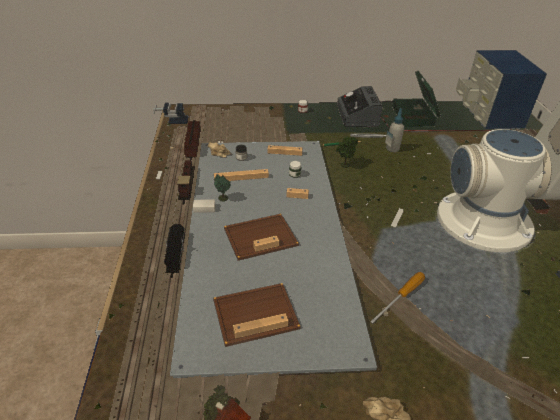

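The top view shows tray_100 at about (167,190) and tray_55 at (267,199). The loose beams are the 145 at (377,178), the 100 at (435,238) and the 55 at (337,244). There are jars at (384,245) and (424,178), and a tree at (336,154). The side view agrees.

```bash
cat > h.py <<'E'
import cv2,numpy as np
def cast(f,uv,z):
    K=np.array(f["camera_matrix"],float);R=cv2.Rodrigues(np.array(f["rvec"],float))[0];t=np.ravel(f["tvec"])
    d=np.c_[np.array(uv,float).reshape(-1,2),np.ones(len(np.array(uv).reshape(-1,2)))]@np.linalg.inv(K).T@R
    c=-R.T@t; return (c+d*((z-c[2])/d[:,2])[:,None])[:,:2]
def rects(f,m,z,amin):
    m=cv2.morphologyEx(m,cv2.MORPH_CLOSE,np.ones((3,3),np.uint8))
    for c in cv2.findContours(m,cv2.RETR_EXTERNAL,cv2.CHAIN_APPROX_NONE)[0]:
        if cv2.contourArea(c)<amin: continue
        p=cast(f,c,z)*1000; r=cv2.minAreaRect(p.astype(np.float32)); b=cv2.boxPoints(r)
        e=b[1]-b[0] if np.linalg.norm(b[1]-b[0])>np.linalg.norm(b[2]-b[1]) else b[2]-b[1]
        px=c.reshape(-1,2).mean(0).round()
        print(px,"c",np.round(r[0],1),"size",np.round(sorted(r[1]),1),"ang",round(np.degrees(np.arctan2(e[1],e[0]))%180,1))
def masks(f):
    h=cv2.cvtColor(f["img"],cv2.COLOR_RGB2HSV); H,S,V=cv2.split(h)
    pale=((H<24)&(S>70)&(V>165)).astype(np.uint8)*255
    dark=((H<16)&(S>90)&(V>50)&(V<=165)).astype(np.uint8)*255
    return pale,dark
E
python3 - <<'E'
from h import *
for n in("top","side"):
    f=dict(np.load(f"pics/{n}0.npz"));p,d=masks(f);print(n)
    print("pale z36/40");rects(f,p,.036,60)
    print("tray z26");rects(f,cv2.bitwise_or(p,d),.026,1500)
    for uv in([(384,245),(424,178),(336,154)] if n=="top" else []):print(cast(f,[uv],.05))
    if n=="top":
        for uv in[(337,244),(435,238),(167,205),(377,178)]:print(cv2.cvtColor(f["img"],cv2.COLOR_RGB2HSV)[uv[1],uv[0]-8:uv[0]+9:2].tolist())
E
```

```text
top
pale z36/40
[191. 341.] c [246.3 209.4] size [12.4 71. ] ang 40.2
[ 75. 279.] c [371.4 458. ] size [33.6 34.8] ang 174.4
[337. 243.] c [451.7 -92.1] size [20.7 56.8] ang 169.8
[435. 237.] c [ 468.3 -301.4] size [ 20.6 101.9] ang 170.4
[249. 201.] c [539.7  96.3] size [20.  56.5] ang 17.6
[147. 192.] c [557.9 317.1] size [ 20.  101.2] ang 13.3
[376. 178.] c [ 594.2 -177.2] size [ 20.8 146.7] ang 6.3
[435. 149.] c [ 661.9 -303.2] size [41.9 59.8] ang 100.8
[473.  50.] c [ 882.2 -396.5] size [41.3 64.5] ang 108.8
[59. 46.] c [886.8 529.8] size [19.7 26.9] ang 35.5
[22. 46.] c [885.7 615.2] size [27.  48.3] ang 119.4
[340.  10.] c [ 979.7 -100.9] size [24.1 29.4] ang 90.6
[307.  34.] c [921.1 -37.2] size [164. 707.] ang 90.6
[109.  36.] c [920.2 405. ] size [145.8 206.3] ang 82.3
tray z26
[267. 198.] c [549.9  58.9] size [110.6 142.1] ang 17.2
[166. 190.] c [566.  278.8] size [111.6 142.7] ang 13.4
[307.  34.] c [926.  -37.5] size [165.5 713.4] ang 90.6
[110.  37.] c [925.1 408.6] size [147.1 208.2] ang 82.3
[[ 0.44831776 -0.1902254 ]]
[[ 0.59222349 -0.27739666]]
[[ 0.64253319 -0.089
[... 342 characters left out ...]
 161, 127], [12, 162, 131], [12, 160, 129], [12, 160, 126], [12, 159, 125], [12, 159, 128]]
[[23, 31, 162], [17, 81, 155], [17, 132, 221], [18, 130, 231], [18, 129, 232], [18, 124, 229], [18, 66, 185], [24, 30, 160], [24, 32, 161]]
side
pale z36/40
[375. 408.] c [384.7 481. ] size [15.2 19.9] ang 76.7
[260. 323.] c [558.2 312.6] size [17.3 99.3] ang 13.6
[266. 240.] c [539.7  90.9] size [16.8 53.6] ang 18.0
[297. 190.] c [453.1 -92.6] size [17.7 51.5] ang 171.1
[240. 172.] c [ 594.8 -178.4] size [ 17.2 142.7] ang 6.2
[284. 148.] c [ 469.5 -302.1] size [18.5 96.2] ang 170.5
tray z26
[255. 314.] c [566.7 280.6] size [115.6 141.2] ang 13.4
[260. 236.] c [550.6  61.7] size [117.2 143. ] ang 17.5
```

```bash
cat > g.py <<'E'
import sys,numpy as np
from scipy.spatial.transform import Rotation as Rn
from station import arm
x,y,z,yaw=map(float,sys.argv[1:5])  # mm, deg of tool x
s=arm.sense();R0=Rn.from_quat(s["ee_rot"]);a=np.radians(yaw)
R1=Rn.from_matrix(np.array([[np.cos(a),np.sin(a),0],[np.sin(a),-np.cos(a),0],[0,0,-1]]))
w=(R0.inv()*R1).as_rotvec()
d=R1.inv().apply(np.array([x,y,z])/1000-s["eef_pos"])*100
print("t",s["t"],"twist",w.round(3),"then slide cm",d.round(2),"F",np.round(s["wrist_force"],1),"w",s["gripper_width"])
E
python3 -c "from station import arm;print(arm.grasp_offset)"; python3 g.py 452.3 -92.3 120 -9.8
```

```text
0.0187
t 0.1 twist [ 0.002  0.    -0.136] then slide cm [38.71 55.84  7.13] F [ 0.6  0.4 -0.4] w 0.08527437760827268
```

```bash
python3 -m crank '[{"slide":[0,0,0],"twist":[0,0,-0.068]},{"slide":[0,0,0],"twist":[0,0,-0.068]},{"slide":[1.93,2.79,0],"twist":[0,0,0]},{"slide":[1.93,2.79,0],"twist":[0,0,0]},{"slide":[1.93,2.79,0],"twist":[0,0,0]},{"slide":[1.93,2.79,0],"twist":[0,0,0]},{"slide":[1.93,2.79,0],"twist":[0,0,0]},{"slide":[1.93,2.79,0],"twist":[0,0,0]},{"slide":[1.93,2.79,0],"twist":[0,0,0]},{"slide":[1.93,2.79,0],"twist":[0,0,0]},{"slide":[1.93,2.79,0],"twist":[0,0,0]},{"slide":[1.93,2.79,0],"twist":[0,0,0]}]' 1 30
python3 -m crank '[{"slide":[1.93,2.79,0],"twist":[0,0,0]},{"slide":[1.93,2.79,0],"twist":[0,0,0]},{"slide":[1.93,2.79,0],"twist":[0,0,0]},{"slide":[1.93,2.79,0],"twist":[0,0,0]},{"slide":[1.93,2.79,0],"twist":[0,0,0]},{"slide":[1.93,2.79,0],"twist":[0,0,0]},{"slide":[1.93,2.79,0],"twist":[0,0,0]},{"slide":[1.93,2.79,0],"twist":[0,0,0]},{"slide":[1.93,2.79,0],"twist":[0,0,0]},{"slide":[1.93,2.79,0],"twist":[0,0,0]},{"slide":[0,0,0],"twist":[0,0,0]},{"slide":[0,0,0],"twist":[0,0,0]}]'
python3 g.py 452.3 -92.3 21 -9.8
```

```text
t: 1.1
eef_pos: [0.3088, 0.2148, 0.1919]
ee_rot: [0.996, -0.085, -0.0, 0.0]
wrist_force: [0.5, 0.3, 0.8]
gripper_width: 0.0857
grasp_force: 0.0
t: 2.1
eef_pos: [0.4514, -0.0925, 0.1912]
ee_rot: [0.996, -0.087, -0.001, 0.0]
wrist_force: [-0.4, 0.4, 0.1]
gripper_width: 0.0852
grasp_force: 0.0
t 2.1 twist [ 0.     0.002 -0.003] then slide cm [ 0.08 -0.04 17.02] F [-0.4  0.4  0.1] w 0.08516627843752096
```

```bash
python3 -m crank '[{"slide":[0.08,-0.04,2.5],"twist":[0,0,0]},{"slide":[0,0,2.5],"twist":[0,0,0]},{"slide":[0,0,2.5],"twist":[0,0,0]},{"slide":[0,0,2.5],"twist":[0,0,0]},{"slide":[0,0,2.5],"twist":[0,0,0]},{"slide":[0,0,2.0],"twist":[0,0,0]},{"slide":[0,0,1.5],"twist":[0,0,0]},{"slide":[0,0,1.0],"twist":[0,0,0]},{"slide":[0,0,0],"twist":[0,0,0]},{"slide":[0,0,0],"twist":[0,0,0]}]'
python3 -m crank '[{"slide":[0,0,0],"twist":[0,0,0]},{"slide":[0,0,0],"twist":[0,0,0]},{"slide":[0,0,0],"twist":[0,0,0]},{"slide":[0,0,0],"twist":[0,0,0]},{"slide":[0,0,0],"twist":[0,0,0]},{"slide":[0,0,0],"twist":[0,0,0]},{"slide":[0,0,0],"twist":[0,0,0]},{"slide":[0,0,0],"twist":[0,0,0]},{"slide":[0,0,0],"twist":[0,0,0]},{"slide":[0,0,0],"twist":[0,0,0]}]' 0 30
```

```text
t: 2.93
eef_pos: [0.452, -0.0902, 0.0221]
ee_rot: [0.996, -0.085, -0.0, 0.0]
wrist_force: [0.1, 0.4, -0.2]
gripper_width: 0.0852
grasp_force: 0.0
t: 3.77
eef_pos: [0.4525, -0.0909, 0.0221]
ee_rot: [0.996, -0.085, -0.0, 0.0]
wrist_force: [-0.0, -0.8, 0.5]
gripper_width: -0.0005
grasp_force: 0.0
```

The gripper shut on nothing, so I'm looking before the next move.

```bash
cat > look.py <<'E'
import sys
from station import arm
from h import *
tag=sys.argv[1]; u,v,w,hh=map(int,sys.argv[3:7]); n=sys.argv[2]
f=arm.grab_frame(n); c=f["img"][v:v+hh,u:u+w,::-1]
cv2.imwrite(f"pics/{tag}.png",cv2.resize(c,None,fx=3,fy=3,interpolation=cv2.INTER_CUBIC))
p,d=masks(f);rects(f,p,float(sys.argv[7]) if len(sys.argv)>7 else .036,60)
E
python3 look.py s1 side 180 100 220 140
```

```text
[375. 407.] c [385.1 481.2] size [18.5 19.5] ang 87.5
[260. 323.] c [558.3 312.5] size [17.5 99.5] ang 13.6
[266. 240.] c [539.7  91.1] size [17.2 53.5] ang 16.9
[240. 172.] c [ 594.7 -178. ] size [ 17.8 142.7] ang 6.3
```

View pics/s1.png

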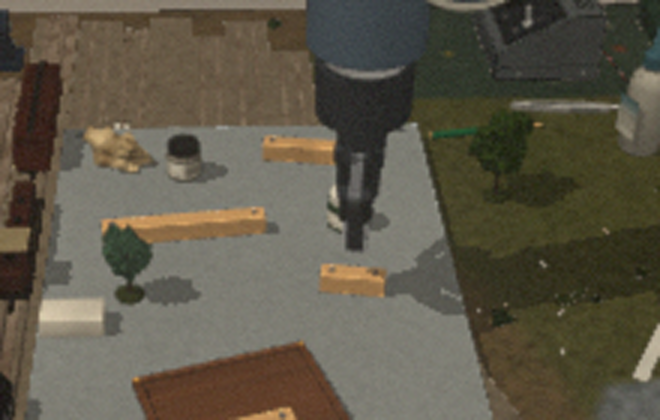

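The side view shows the shut fingertips at about full-image pixel (298,182), beyond or above the beam at (297,190). They are not on it, so the reported pose and the cameras disagree. I'll triangulate the tip.

```bash
python3 - <<'E'
from h import *
from station import arm
f=arm.grab_frame("side");s=arm.sense();print(s["eef_pos"],s["q"])
for z in(.02,.04,.06,.08):print(z,cast(f,[(298.3,182.5)],z))
P=cv2.projectPoints(np.array([s["eef_pos"]]),f["rvec"],f["tvec"],np.array(f["camera_matrix"]),None)[0];print("side tcp px",P)
f=arm.grab_frame("top");print("top tcp px",cv2.projectPoints(np.array([s["eef_pos"]]),f["rvec"],f["tvec"],np.array(f["camera_matrix"]),None)[0])
cv2.imwrite("pics/t1.png",cv2.resize(f["img"][180:320,250:470,::-1],None,fx=3,fy=3,interpolation=cv2.INTER_CUBIC))
E
```

```text
[ 0.45243916 -0.09091762  0.02206102] [ 1.42847052e-01  2.11808856e-01 -4.11334560e-01  4.98184965e-06
 -9.47771574e-01  1.25717997e+00]
0.02 [[ 0.44344983 -0.1496026 ]]
0.04 [[ 0.44710958 -0.121334  ]]
0.06 [[ 0.45076933 -0.0930654 ]]
0.08 [[ 0.45442908 -0.0647968 ]]
side tcp px [[[297.02268114 195.2244873 ]]]
top tcp px [[[335.55947002 243.34411228]]]
```

View pics/t1.png

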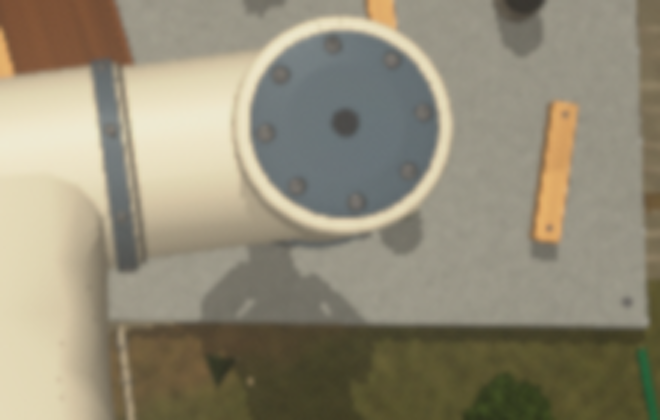

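In the top view the wrist hides the gripper, at crop (345,122), and nothing has moved. The side ray through the tip fits the reported x,y at z≈0.06. If y were off instead, the open finger would have hit the white jar. So the fingertips are about 38 mm higher than reported. I'll open, descend carefully and check force and image.

```bash
python3 -m crank '[{"slide":[0,0,0],"twist":[0,0,0]},{"slide":[0,0,0],"twist":[0,0,0]},{"slide":[0,0,0],"twist":[0,0,0]},{"slide":[0,0,0],"twist":[0,0,0]},{"slide":[0,0,0],"twist":[0,0,0]},{"slide":[0,0,0],"twist":[0,0,0]},{"slide":[0,0,0],"twist":[0,0,0]},{"slide":[0,0,0],"twist":[0,0,0]}]' 1
python3 -m crank '[{"slide":[0,0.0,0.7],"twist":[0,0,0]},{"slide":[0,0,0.7],"twist":[0,0,0]},{"slide":[0,0,0.6],"twist":[0,0,0]},{"slide":[0,0,0],"twist":[0,0,0]},{"slide":[0,0,0],"twist":[0,0,0]}]'
python3 look.py s2 side 220 90 160 130
```

```text
t: 4.58
eef_pos: [0.4525, -0.0909, 0.0221]
ee_rot: [0.996, -0.085, 0.0, 0.0]
wrist_force: [-0.7, 0.3, 0.5]
gripper_width: 0.0852
grasp_force: 0.0
t: 5.0
eef_pos: [0.4519, -0.091, 0.0014]
ee_rot: [0.996, -0.085, -0.001, 0.0]
wrist_force: [0.6, 0.4, 0.4]
gripper_width: 0.0854
grasp_force: 0.0
[375. 407.] c [385.7 481.2] size [17.3 19.5] ang 87.5
[260. 323.] c [558.3 312.5] size [17.5 99.5] ang 13.6
[266. 240.] c [539.7  91.1] size [17.2 53.5] ang 16.9
[240. 172.] c [ 594.7 -178.1] size [ 17.9 142.7] ang 6.0
```

View pics/s2.png

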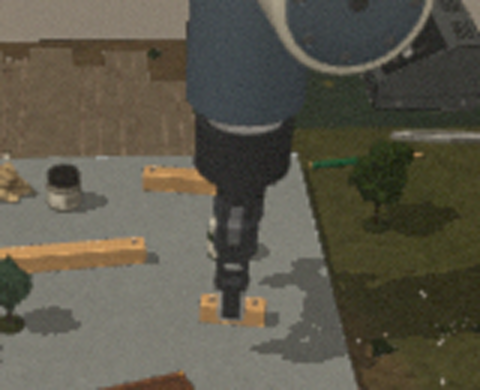

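The near finger now covers the middle of the beam (crop (231,318)). Its tip is at about 0.055 m, which fits the roughly 39 mm offset. I'll go down 18 mm more and close.

```bash
python3 -m crank '[{"slide":[0,0.1,0.6],"twist":[0,0,0]},{"slide":[0,0,0.6],"twist":[0,0,0]},{"slide":[0,0,0.6],"twist":[0,0,0]},{"slide":[0,0,0],"twist":[0,0,0]}]'
python3 -m crank '[{"slide":[0,0,0],"twist":[0,0,0]},{"slide":[0,0,0],"twist":[0,0,0]},{"slide":[0,0,0],"twist":[0,0,0]},{"slide":[0,0,0],"twist":[0,0,0]},{"slide":[0,0,0],"twist":[0,0,0]},{"slide":[0,0,0],"twist":[0,0,0]},{"slide":[0,0,0],"twist":[0,0,0]},{"slide":[0,0,0],"twist":[0,0,0]},{"slide":[0,0,0],"twist":[0,0,0]}]' 0 30
```

```text
t: 5.38
eef_pos: [0.4511, -0.0919, -0.0174]
ee_rot: [0.996, -0.086, -0.001, 0.0]
wrist_force: [-0.3, -0.9, -0.6]
gripper_width: 0.0855
grasp_force: 0.0
t: 6.13
eef_pos: [0.4527, -0.0919, -0.0156]
ee_rot: [0.996, -0.085, 0.0, -0.0]
wrist_force: [-0.3, 1.3, 3.7]
gripper_width: 0.0173
grasp_force: 31.8
```

Gripped: 17 mm opening, tips just on the board, so board contact reads as z≈-16 mm. Lift and go to tray_55.

```bash
python3 -m crank '[{"slide":[0,0,-1],"twist":[0,0,0]},{"slide":[0,0,-2.5],"twist":[0,0,0]},{"slide":[0,0,-2.5],"twist":[0,0,0]},{"slide":[0,0,-2],"twist":[0,0,0]},{"slide":[0,0,0],"twist":[0,0,-0.118]},{"slide":[0,0,0],"twist":[0,0,-0.118]},{"slide":[0,0,0],"twist":[0,0,-0.118]},{"slide":[0,0,0],"twist":[0,0,-0.118]},{"slide":[0,0,0],"twist":[0,0,0]},{"slide":[0,0,0],"twist":[0,0,0]}]'
python3 g.py 553.5 48 -10 17.3
```

```text
t: 6.97
eef_pos: [0.452, -0.0919, 0.0638]
ee_rot: [0.989, 0.148, -0.0, -0.0]
wrist_force: [0.4, 0.2, -0.6]
gripper_width: 0.017
grasp_force: 31.4
t 6.9667 twist [-0.     0.001 -0.004] then slide cm [ 13.85 -10.34   7.38] F [ 0.4  0.2 -0.6] w 0.016986984662497234
```

```bash
python3 -m crank '[{"slide":[2.3,-1.72,0],"twist":[0,0,-0.004]},{"slide":[2.3,-1.72,0],"twist":[0,0,0]},{"slide":[2.3,-1.72,0],"twist":[0,0,0]},{"slide":[2.3,-1.72,0],"twist":[0,0,0]},{"slide":[2.3,-1.72,0],"twist":[0,0,0]},{"slide":[2.3,-1.72,0],"twist":[0,0,0]},{"slide":[0,0,0],"twist":[0,0,0]},{"slide":[0,0,2.0],"twist":[0,0,0]},{"slide":[0,0,1.5],"twist":[0,0,0]},{"slide":[0,0,0],"twist":[0,0,0]},{"slide":[0,0,0],"twist":[0,0,0]}]'
python3 g.py 553.5 48 -10 17.3; python3 look.py s3 side 190 180 160 120 .05
```

```text
t: 7.88
eef_pos: [0.5523, 0.0475, 0.0285]
ee_rot: [0.989, 0.151, -0.001, 0.0]
wrist_force: [0.3, 0.1, 0.9]
gripper_width: 0.0174
grasp_force: 31.4
t 7.8833 twist [0.    0.002 0.001] then slide cm [ 0.13 -0.01  3.85] F [0.3 0.1 0.9] w 0.017402770392826852
[375. 407.] c [389.5 488.5] size [16.9 19.1] ang 87.5
[260. 323.] c [558.6 323.3] size [17.2 97.4] ang 13.3
[266. 240.] c [540.4 106.5] size [16.9 52.4] ang 16.9
[228. 173.] c [ 626.5 -154. ] size [17.2 74.8] ang 5.4
```

View pics/s3.png

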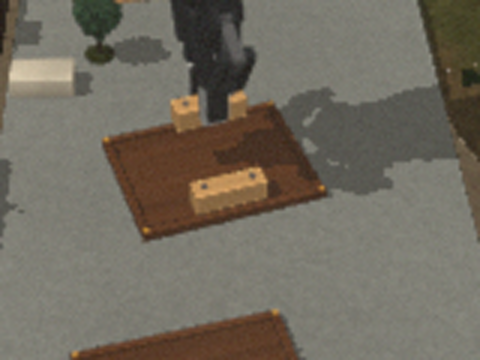

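The beam is held level and parallel above the tray's free half (crop (205,112)). The sample is at (230,188). Lowering.

```bash
python3 -m crank '[{"slide":[0.1,0,1.2],"twist":[0,0,0]},{"slide":[0,0,1.2],"twist":[0,0,0]},{"slide":[0,0,0.8],"twist":[0,0,0]},{"slide":[0,0,0.4],"twist":[0,0,0]},{"slide":[0,0,0.2],"twist":[0,0,0]},{"slide":[0,0,0],"twist":[0,0,0]},{"slide":[0,0,0],"twist":[0,0,0]}]'
python3 g.py 553.5 48 -12 17.3
```

```text
t: 8.52
eef_pos: [0.5545, 0.0483, -0.0083]
ee_rot: [0.988, 0.152, 0.001, 0.0]
wrist_force: [0.4, -0.5, -0.4]
gripper_width: 0.0168
grasp_force: 31.4
t 8.5167 twist [ 0.    -0.001  0.003] then slide cm [-0.1   0.    0.37] F [ 0.4 -0.5 -0.4] w 0.016811867216893584
```

```bash
python3 -m crank '[{"slide":[0,0,0.2],"twist":[0,0,0]},{"slide":[0,0,0.1],"twist":[0,0,0]},{"slide":[0,0,0],"twist":[0,0,0]},{"slide":[0,0,0],"twist":[0,0,0]}]'
python3 -m crank '[{"slide":[0,0,0],"twist":[0,0,0]},{"slide":[0,0,0],"twist":[0,0,0]},{"slide":[0,0,0],"twist":[0,0,0]},{"slide":[0,0,0],"twist":[0,0,0]}]' 0.33
python3 -m crank '[{"slide":[0,0,-0.5],"twist":[0,0,0]},{"slide":[0,0,-1],"twist":[0,0,0]},{"slide":[0,0,-2],"twist":[0,0,0]},{"slide":[0,0,-2.5],"twist":[0,0,0]},{"slide":[0,0,-2.5],"twist":[0,0,0]},{"slide":[0,0,-2.5],"twist":[0,0,0]},{"slide":[0,0,-1],"twist":[0,0,0]},{"slide":[0,0,0],"twist":[0,0,0]},{"slide":[0,0,0],"twist":[0,0,0]}]'
python3 g.py 468.8 -301.5 21 -9.5
```

```text
t: 8.85
eef_pos: [0.5543, 0.0483, -0.0116]
ee_rot: [0.988, 0.152, 0.0, 0.0]
wrist_force: [-0.7, 0.5, 1.3]
gripper_width: 0.0176
grasp_force: 31.6
t: 9.18
eef_pos: [0.5539, 0.0482, -0.012]
ee_rot: [0.988, 0.152, -0.0, 0.0]
wrist_force: [0.4, 0.8, -0.4]
gripper_width: 0.0281
grasp_force: 0.0
t: 9.93
eef_pos: [0.5541, 0.0485, 0.1088]
ee_rot: [0.988, 0.152, 0.001, -0.0]
wrist_force: [-0.8, 0.2, -0.1]
gripper_width: 0.0284
grasp_force: 0.0
t 9.9333 twist [-0.001 -0.001  0.471] then slide cm [-2.64 35.92  8.78] F [-0.8  0.2 -0.1] w 0.028427268047923948
```

```bash
python3 -m crank '[{"slide":[0,0,0],"twist":[0,0,0.118]},{"slide":[0,0,0],"twist":[0,0,0.118]},{"slide":[0,0,0],"twist":[0,0,0.118]},{"slide":[0,0,0],"twist":[0,0,0.117]},{"slide":[-0.24,3.26,0],"twist":[0,0,0]},{"slide":[-0.24,3.26,0],"twist":[0,0,0]},{"slide":[-0.24,3.26,0],"twist":[0,0,0]},{"slide":[-0.24,3.26,0],"twist":[0,0,0]},{"slide":[-0.24,3.26,0],"twist":[0,0,0]},{"slide":[-0.24,3.26,0],"twist":[0,0,0]}]' 1
python3 -m crank '[{"slide":[-0.24,3.26,0],"twist":[0,0,0]},{"slide":[-0.24,3.26,0],"twist":[0,0,0]},{"slide":[-0.24,3.26,0],"twist":[0,0,0]},{"slide":[-0.24,3.26,0],"twist":[0,0,0]},{"slide":[-0.24,3.26,0],"twist":[0,0,0]},{"slide":[0,0,0],"twist":[0,0,0]},{"slide":[0,0,0],"twist":[0,0,0]}]'
python3 g.py 468.8 -301.5 -15 -9.5; python3 look.py t2 top 60 110 260 150 .04
```

```text
t: 10.77
eef_pos: [0.5059, -0.1435, 0.1067]
ee_rot: [0.997, -0.083, -0.001, -0.0]
wrist_force: [0.2, -0.7, -0.4]
gripper_width: 0.0853
grasp_force: 0.0
t: 11.35
eef_pos: [0.4672, -0.3021, 0.1064]
ee_rot: [0.996, -0.084, -0.001, -0.001]
wrist_force: [-0.7, 0.1, -0.3]
gripper_width: 0.0855
grasp_force: 0.0
t 11.35 twist [-0.001  0.003 -0.003] then slide cm [ 0.15 -0.08 12.14] F [-0.7  0.1 -0.3] w 0.08549748116723067
[191. 340.] c [247.5 208.9] size [ 7.7 63.4] ang 39.2
[249. 201.] c [539.   95.7] size [17.7 54.8] ang 17.0
[271. 195.] c [553.6  49.6] size [18.1 54.3] ang 17.5
[147. 192.] c [557.4 316.1] size [18.  98.9] ang 13.6
[216.  65.] c [844.6 176.3] size [  6.8 142.4] ang 89.4
```

View pics/t2.png

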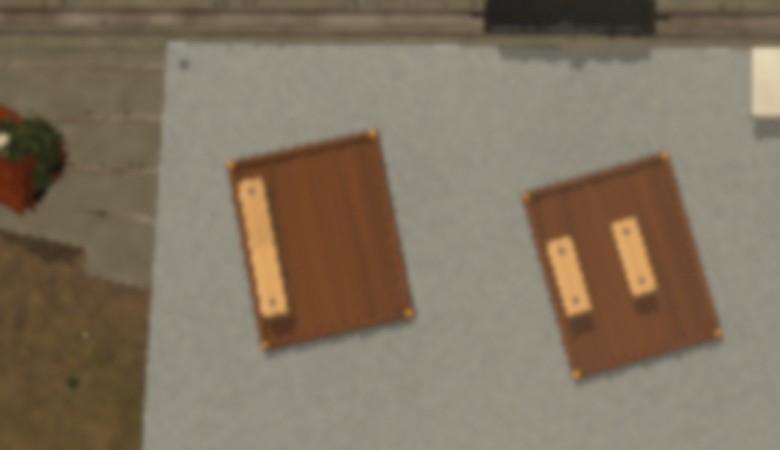

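The 55 beam lies flat and parallel in tray_55 (crop (635,257), measured at 553.6, 49.6 and 17.5°). Now the 100 beam.

```bash
python3 -m crank '[{"slide":[0.15,-0.08,2.0],"twist":[0,0,0]},{"slide":[0,0,2.5],"twist":[0,0,0]},{"slide":[0,0,2.5],"twist":[0,0,0]},{"slide":[0,0,2.0],"twist":[0,0,0]},{"slide":[0,0,1.2],"twist":[0,0,0]},{"slide":[0,0,0.9],"twist":[0,0,0]},{"slide":[0,0,0.6],"twist":[0,0,0]},{"slide":[0,0,0.3],"twist":[0,0,0]},{"slide":[0,0,0],"twist":[0,0,0]},{"slide":[0,0,0],"twist":[0,0,0]}]'
python3 -m crank '[{"slide":[0,0,0],"twist":[0,0,0]},{"slide":[0,0,0],"twist":[0,0,0]},{"slide":[0,0,0],"twist":[0,0,0]},{"slide":[0,0,0],"twist":[0,0,0]},{"slide":[0,0,0],"twist":[0,0,0]},{"slide":[0,0,0],"twist":[0,0,0]},{"slide":[0,0,0],"twist":[0,0,0]},{"slide":[0,0,0],"twist":[0,0,0]},{"slide":[0,0,0],"twist":[0,0,0]}]' 0 40
```

```text
t: 12.23
eef_pos: [0.4709, -0.3006, -0.0113]
ee_rot: [0.997, -0.083, 0.001, 0.0]
wrist_force: [0.7, 0.1, 0.2]
gripper_width: 0.0858
grasp_force: 0.0
t: 12.98
eef_pos: [0.4706, -0.3007, -0.0116]
ee_rot: [0.997, -0.083, 0.0, 0.0]
wrist_force: [0.5, 0.4, 3.5]
gripper_width: 0.0169
grasp_force: 40.6
```

```bash
python3 -m crank '[{"slide":[0,0,-1],"twist":[0,0,0]},{"slide":[0,0,-2.5],"twist":[0,0,0]},{"slide":[0,0,-2.5],"twist":[0,0,0]},{"slide":[0,0,-2.5],"twist":[0,0,0]},{"slide":[0,0,-2.5],"twist":[0,0,0]},{"slide":[0,0,-1],"twist":[0,0,0]},{"slide":[0,0,0],"twist":[0,0,-0.1]},{"slide":[0,0,0],"twist":[0,0,-0.1]},{"slide":[0,0,0],"twist":[0,0,-0.1]},{"slide":[0,0,0],"twist":[0,0,-0.1]},{"slide":[0,0,0],"twist":[0,0,0]},{"slide":[0,0,0],"twist":[0,0,0]}]'
python3 g.py 570.5 267.5 -8 13.4
```

```text
t: 13.98
eef_pos: [0.4701, -0.3004, 0.1078]
ee_rot: [0.993, 0.115, -0.0, -0.0]
wrist_force: [0.2, -0.4, 0.2]
gripper_width: 0.017
grasp_force: 40.3
t 13.9833 twist [-0.001  0.001 -0.003] then slide cm [ 22.93 -52.91  11.58] F [ 0.2 -0.4  0.2] w 0.017016761425412724
```

```bash
python3 -m crank '[{"slide":[1.35,-3.11,0],"twist":[0,0,0]},{"slide":[1.35,-3.11,0],"twist":[0,0,0]},{"slide":[1.35,-3.11,0],"twist":[0,0,0]},{"slide":[1.35,-3.11,0],"twist":[0,0,0]},{"slide":[1.35,-3.11,0],"twist":[0,0,0]},{"slide":[1.35,-3.11,0],"twist":[0,0,0]},{"slide":[1.35,-3.11,0],"twist":[0,0,0]},{"slide":[1.35,-3.11,0],"twist":[0,0,0]},{"slide":[1.35,-3.11,0],"twist":[0,0,0]}]'
python3 -m crank '[{"slide":[1.35,-3.11,0],"twist":[0,0,0]},{"slide":[1.35,-3.11,0],"twist":[0,0,0]},{"slide":[1.35,-3.11,0],"twist":[0,0,0]},{"slide":[1.35,-3.11,0],"twist":[0,0,0]},{"slide":[1.35,-3.11,0],"twist":[0,0,0]},{"slide":[1.35,-3.11,0],"twist":[0,0,0]},{"slide":[1.35,-3.11,0],"twist":[0,0,0]},{"slide":[1.35,-3.11,0],"twist":[0,0,0]},{"slide":[0,0,0],"twist":[0,0,0]},{"slide":[0,0,0],"twist":[0,0,0]}]'
python3 g.py 570.5 267.5 -8 13.4
```

```text
t: 14.73
eef_pos: [0.5234, 0.0016, 0.1081]
ee_rot: [0.993, 0.115, -0.0, -0.0]
wrist_force: [0.8, 0.1, -1.1]
gripper_width: 0.0164
grasp_force: 40.3
t: 15.57
eef_pos: [0.5705, 0.2686, 0.1071]
ee_rot: [0.993, 0.117, -0.001, 0.0]
wrist_force: [-0.2, -0.1, -0.5]
gripper_width: 0.0166
grasp_force: 40.3
t 15.5667 twist [ 0.     0.001 -0.   ] then slide cm [-0.02  0.11 11.51] F [-0.2 -0.1 -0.5] w 0.016614954227198594
```

```bash
python3 -m crank '[{"slide":[0,0.1,1.5],"twist":[0,0,0]},{"slide":[0,0,2.0],"twist":[0,0,0]},{"slide":[0,0,2.0],"twist":[0,0,0]},{"slide":[0,0,2.0],"twist":[0,0,0]},{"slide":[0,0,1.0],"twist":[0,0,0]},{"slide":[0,0,0.5],"twist":[0,0,0]},{"slide":[0,0,0],"twist":[0,0,0]},{"slide":[0,0,0],"twist":[0,0,0]}]'
python3 g.py 570.5 267.5 -8 13.4; python3 look.py s4 side 180 240 200 140 .05
```

```text
t: 16.23
eef_pos: [0.5718, 0.2659, 0.0191]
ee_rot: [0.993, 0.117, 0.001, -0.0]
wrist_force: [-0.2, -0.1, -0.1]
gripper_width: 0.0166
grasp_force: 40.3
t 16.2333 twist [-0.    -0.001 -0.   ] then slide cm [-0.09 -0.19  2.71] F [-0.2 -0.1 -0.1] w 0.016552327066585094
[273. 320.] c [536.3 317.9] size [16.4 50.9] ang 13.3
```

View pics/s4.png

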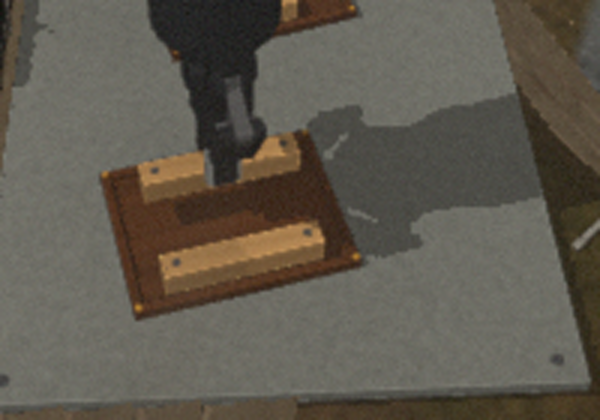

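The held beam is level and parallel above the tray (crop (220,168)), with the sample at (243,257). Lowering until the floor is felt.

```bash
python3 -m crank '[{"slide":[-0.05,-0.15,0.8],"twist":[0,0,0]},{"slide":[0,0,0.8],"twist":[0,0,0]},{"slide":[0,0,0.5],"twist":[0,0,0]},{"slide":[0,0,0.2],"twist":[0,0,0]},{"slide":[0,0,0],"twist":[0,0,0]},{"slide":[0,0,0],"twist":[0,0,0]}]'
python3 -m crank '[{"slide":[0,0,0.2],"twist":[0,0,0]},{"slide":[0,0,0.1],"twist":[0,0,0]},{"slide":[0,0,0],"twist":[0,0,0]},{"slide":[0,0,0],"twist":[0,0,0]}]'
```

```text
t: 16.78
eef_pos: [0.5703, 0.2673, -0.005]
ee_rot: [0.993, 0.117, -0.0, 0.0]
wrist_force: [0.5, 0.3, -0.3]
gripper_width: 0.0167
grasp_force: 40.3
t: 17.12
eef_pos: [0.5705, 0.2675, -0.0076]
ee_rot: [0.993, 0.117, 0.0, -0.0]
wrist_force: [-0.7, 0.5, 1.1]
gripper_width: 0.0168
grasp_force: 40.4
```

```bash
python3 -m crank '[{"slide":[0,0,0.1],"twist":[0,0,0]},{"slide":[0,0,0.1],"twist":[0,0,0]},{"slide":[0,0,0],"twist":[0,0,0]},{"slide":[0,0,0],"twist":[0,0,0]}]'
```

```text
t: 17.45
eef_pos: [0.5706, 0.2675, -0.0076]
ee_rot: [0.993, 0.117, 0.001, -0.0]
wrist_force: [-4.9, -0.6, 12.4]
gripper_width: 0.0169
grasp_force: 41.7
```

Firm contact with the floor. I'll back off 1.5 mm, release, retreat and check.

```bash
python3 -m crank '[{"slide":[0,0,-0.15],"twist":[0,0,0]},{"slide":[0,0,0],"twist":[0,0,0]},{"slide":[0,0,0],"twist":[0,0,0]}]'
python3 -m crank '[{"slide":[0,0,0],"twist":[0,0,0]},{"slide":[0,0,0],"twist":[0,0,0]},{"slide":[0,0,0],"twist":[0,0,0]},{"slide":[0,0,0],"twist":[0,0,0]}]' 0.33
python3 -m crank '[{"slide":[0,0,-0.5],"twist":[0,0,0]},{"slide":[0,0,-1],"twist":[0,0,0]},{"slide":[0,0,-2.5],"twist":[0,0,0]},{"slide":[0,0,-2.5],"twist":[0,0,0]},{"slide":[0,0,-2.5],"twist":[0,0,0]},{"slide":[0,0,-2.5],"twist":[0,0,0]},{"slide":[-3,2,0],"twist":[0,0,0]},{"slide":[-3,2,0],"twist":[0,0,0]},{"slide":[-3,2,0],"twist":[0,0,0]},{"slide":[-3,2,0],"twist":[0,0,0]}]'
python3 -m crank '[{"slide":[-3,2,0],"twist":[0,0,0]},{"slide":[-3,2,0],"twist":[0,0,0]},{"slide":[-3,2,0],"twist":[0,0,0]},{"slide":[-3,2,0],"twist":[0,0,0]},{"slide":[0,0,0],"twist":[0,0,0]},{"slide":[0,0,0],"twist":[0,0,0]}]'
python3 look.py s5 side 160 120 260 190 .04;python3 look.py t3 top 60 110 260 150 .04
```

```text
t: 17.7
eef_pos: [0.5705, 0.2675, -0.0076]
ee_rot: [0.993, 0.117, 0.0, -0.0]
wrist_force: [-2.6, -1.2, 5.6]
gripper_width: 0.0165
grasp_force: 41.1
t: 18.03
eef_pos: [0.5701, 0.2672, -0.0089]
ee_rot: [0.993, 0.117, -0.0, 0.0]
wrist_force: [-0.4, -0.6, -0.5]
gripper_width: 0.0281
grasp_force: 0.0
t: 18.87
eef_pos: [0.4713, 0.1607, 0.1075]
ee_rot: [0.993, 0.117, 0.001, -0.0]
wrist_force: [-0.1, -0.3, 2.0]
gripper_width: 0.0284
grasp_force: 0.0
t: 19.37
eef_pos: [0.3736, 0.0552, 0.1079]
ee_rot: [0.993, 0.116, 0.001, -0.001]
wrist_force: [0.5, 0.9, 0.1]
gripper_width: 0.0284
grasp_force: 0.0
[375. 407.] c [385.8 483. ] size [15.1 20.1] ang 76.7
[260. 323.] c [558.4 315.7] size [17.2 98.9] ang 13.6
[253. 303.] c [569.7 268.4] size [17.3 98.5] ang 13.5
[266. 240.] c [539.9  95.3] size [16.7 53.3] ang 18.0
[258. 227.] c [554.5  49.3] size [17.2 53. ] ang 17.5
[240. 172.] c [ 594.6 -172.3] size [ 17.4 141.8] ang 6.0
[ 72. 276.] c [375.5 464.1] size [15.5 26.8] ang 165.1
[249. 202.] c [538.8  95.9] size [18.8 55.7] ang 17.1
[271. 195.] c [553.5  49.5] size [19.3 55.8] ang 17.5
[147. 192.] c [557.  316.4] size [ 19.2 100.1] ang 13.9
[169. 187.] c [568.6 269. ] size [ 18.9 100.7] ang 13.5
[376. 178.] c [ 593.4 -176.7] size [ 20.5 146.1] ang 6.3
[439. 143.] c [ 672.  -313.8] size [19.6 36.7] ang 114.8
[430.  49.] c [ 884.5 -300.1] size [26.9 27.4] ang 101.9
[193.  47.] c [887.4 230.8] size [22.7 61.1] ang 50.1
[312.  60.] c [883.7 -32.1] size [ 85.5 626.7] ang 90.3
[280.  35.] c [914.1  34.6] size [23.7 35.2] ang 101.5
[143.  34.] c [917.4 342.9] size [25.8 28.3] ang 84.6
[388.  12.] c [ 973.1 -207.4] size [25. 34.] ang 163.7
```

View pics/t3.png

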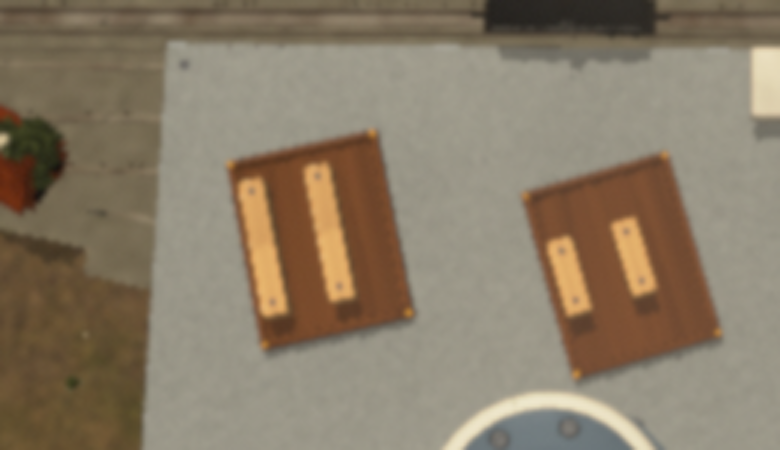

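Both beams lie flat and parallel beside their samples (crop (330,232) and (635,257)). The two views agree on their positions to about 1 mm at the tray-floor height.

```bash
python3 -c "from station import arm;print(arm.job_done())"
```

```text
the job is handed in; nothing more can be done
None
```

The job is handed in: beam_55 lies in tray_55 and beam_100 in tray_100, each flat and parallel beside its sample, and the 145 mm beam was left in place; moves took about 19.5 s, and one first grasp missed because the fingertips sat some 30 to 40 mm above the reported pose.

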